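Fit the last peg and show the peg rail to the inspection camera

TASK

Take the loose peg from its stand, set it fully home in the empty hole of the coat-peg rail and let go of it; then grasp the rail itself, lift it out of its cradle with both pegs in place and hold it up in front of the inspection camera, its middle straight ahead of the lens, at lens height and about 22 cm from it, its length level and square to the camera's view, its pegged face leaning towards the camera by about 25 degrees from facing straight up. Finish while still holding the rail there, still, in the air; leave the other things on the bench undisturbed and do not bump the camera.

Things in the scene. Friction and masses are not known exactly. Their poses are not given: they have to be found in the camera images.
- peg_knob (a point): Centre of the knob of the loose dark peg (20 g) standing in the stand; z up its axis. Peg, heights from its foot: tapered tenon 0-18 (14 across at the foot, 18.4 at the top), collar 32 across 18-23, stem 14 across, knob with a straight band 26 across 50-63, domed top at 67. This point is 57 above the foot, 39 above the collar's underside: grasp here from above.
- peg_collar (a point): Point on the loose peg's axis in the plane of its collar's underside (18 above the foot, 39 below peg_knob); z along the axis to the knob. With the peg fully home it coincides with rail_hole.
- rail_center (a point): Centre of the peg rail, a pale bar 300 long (own x), 50 wide (y), 20 thick (z up, pegged face), lying in the cradle, this point 35 above the bench. A second dark peg, glued in, stands 49 proud of the face 95 towards own -x; the empty hole is 95 towards own +x. Grasp it across its width in the middle between the pegs. About 240 g, balanced near the middle.
- rail_hole (a point): Centre of the mouth of the empty round hole in the rail's face: 20 across, straight, right through the 20 thick rail. z is the face's outward normal.
- stand: Aluminium block 60 x 60 x 30 high, fixed, with a 20 mm hole in which the loose peg stands, collar on the block's top. Origin: centre of the underside.
- cradle: Dark steel cradle with red cheeks, fixed to the bench, 300 long (own x), 90 wide: base plate 10 thick, two saddles 24 long at 125 either side of the middle, 25 high under the rail, with cheeks up to 35 high beside the rail (2 mm play). Free room beside the rail between the saddles. Origin: centre of the underside. The rail lifts straight up.
- camera: Inspection camera fixed to the bench: black box, grey lens with orange ring, aluminium post, dark base plate 110 x 100. Lens axis 220 above the bench, top about 250 high. It looks level along its own -x. Origin: centre of the base's underside.
- lens (a point): Centre of the front of the camera's lens, 220 above the bench, 60 ahead of the stand's origin.
- view (a point): Invisible target frame on the lens axis, 220 ahead of the lens front, 220 above the bench: rail_center belongs here. Its x is level and square to the lens axis (the rail's length, either end first); its z leans 25 degrees from straight up towards the camera (normal of the rail's pegged face).
- wax_tin: Bystander, not to be disturbed: yellow round tin, 70 across, 34 high. Origin: on the underside.
- hammer: Bystander, not to be disturbed: hammer lying on the bench. Origin: on the underside.
- glue: Bystander, not to be disturbed: white glue bottle with orange cap, 64 across, 170 high. Origin: on the underside.
- marker: Bystander, not to be disturbed: blue marker pen lying, 130 long. Origin: on the underside.
- square: Bystander, not to be disturbed: try square, wooden stock and steel blade, lying flat, 180 long. Origin: on the underside.
- chisel: Bystander, not to be disturbed: chisel with wooden handle, lying, 250 long. Origin: on the underside.

How it is judged:
On the way:
1. the loose peg is fully home in the rail's hole and let go of (distance between peg_collar and rail_hole below 0.005 m and angle between the z axis of peg_collar and the z axis of rail_hole, either way round below 0.15 rad and contact force between the fingers and peg below 0.05 N), for 0.2 s.
At the end, for the whole second after the job is handed in: Loose peg home in the rail (collar within 5 mm of the hole mouth, 0.15 rad); rail centre within 35 mm of view, its face normal and length within 0.2 rad of view z and x (either end first), pegs up; gripped over 1 N, clear of cradle and camera, slower than 20 mm/s (distance between peg_collar and rail_hole below 0.005 m and angle between the z axis of peg_collar and the z axis of rail_hole, either way round below 0.15 rad and distance between rail_center and view below 0.035 m and angle between the z axis of rail_center and the z axis of view, either way round below 0.2 rad and angle between the x axis of rail_center and the x axis of view, either way round below 0.2 rad and angle between rail_center's own z axis and vertical below 1 rad and contact force between the fingers and rail above 1 N and contact force between rail and camera below 0.1 N and contact force between rail and cradle below 0.1 N and linear speed of rail below 0.02 m/s); the arm keeps its last pose, push and grip.
It fails at once if a bystander is moved by more than 30 mm (distance of any of wax_tin, hammer, glue, marker, square, chisel from where it was at the start of the episode above 0.03 m).
It fails at once if the camera is bumped with more than 5 N (contact force between any of the arm, the fingers, rail and camera above 5 N).
It also fails if it takes over 64 s, if anything falls off the work surface, if the arm or the gripper's body presses on something with over 40 N, if the wrist force passes 120 N, or if a joint passes its speed limit or range.

ROBOT

A 6-joint arm with a two-finger parallel gripper is mounted at the origin on the work surface. World frame = base frame: x ahead of the robot, y to its left, z up, the work surface at z = 0. Lengths are in m, angles in rad, forces in N, time in s.
With the tool pointing down it reaches from about 0.425 to 0.95 m from the base axis. Payload 3.5 kg.
Tool frame: the origin (TCP) lies midway between the tips of the shut fingers; the grasp point (between the pads) lies 19 mm behind it; z points along the fingers, y is the line along which they close (so a half turn about z gives the same grasp; the last joint's range is limited). The gripper opens to 85 mm and grips with 20 to 120 N. Pads are 22 mm wide; open, the fingers measure 114 mm over their backs; the gripper's body (76 mm by 85 mm) begins 54 mm behind the grasp point. The pads swing forward as they close: fully open they stand 13 mm farther back than shut.
Start: joints at [-1.422, 0.286, 1.577, -0, 1.279, -0.15], TCP at [0.199, -0.645, 0.231] pointing down, gripper open.
Joint ranges: [-2.77, 2.77], [-0.9, 2.22], [0.21, 2.48], [-1.53, 4.67], [0.24, 2.81], [-2.84, 2.84]. Speed limits (rad/s): [2.79, 2.79, 3.14, 3.14, 3.14, 3.14].

INTERFACE

Orientations are given as a unit quaternion [x, y, z, w].
In Python, from plant import ctrl, cams, order gives the robot as it stands.
- The arm moves only by the tool move_arm, never from a script. Its argument "plan" is one flat list of numbers, 7 for each row, row after row: the shift along the world's x, y, z in mm, then the turn, a rotation vector about the world's x, y, z in degrees, then the finger opening in mm, from 0 to 85.4. A call has 1 to 12 rows; each row shifts and turns the commanded pose from where the row before left it; what a row does not reach is not made up. A row lasts 1/10 s, in which the tool goes at most 50 mm and 8.59 degrees, less where a joint would pass 70% of its speed; a pose out of reach is approached as far as the arm can. A call is refused whole if a number of a shift passes 50 or a number of a turn 8.59, either way. A call with a gripper value outside its range is refused whole. The fingers move at their own pace and stop on an object; "newtons" is the grip in N (left out, the last holds). Time passes only in rows, so rows that do not move let the fingers close. It gives the time, the measured TCP pose, the force, the opening and the grip force at its end, in the units of the state.
- ctrl.get_state(): the state, without advancing time (a new reading comes with each control period).
- cams.read_camera(name): name is "side" or "top" or "wrist"; returns a dict with "color" (384x512x3 uint8, red, green, blue), "fov_y" (degrees; the focal length in pixels is half the picture's height over the tangent of half this angle, whatever the lens; pixels are square), "cx", "cy" (the principal point, pixels), "origin" and "orientation" of the camera in the world; the wrist camera has in their place "T_tool_cam" (4x4, takes a point from camera to tool coordinates, whose origin is the TCP and whose axes are the flange's). Camera axes: x right, y up, looking along -z (the intrinsics and any distortion apply to the point x, -y, -z); pixel columns grow to the right and rows downward; lengths in m; the calibration is good to about 2 mm. A picture is of the moment at which its call begins: read the wrist's pose just before it. There is no depth.
- order.sign_off(): hands the job in; it is judged then, once.
The state is a dict: "time": time; "qpos": joint angles; "dq": joint speeds; "joint_efforts": joint torques, N m; "eef_pos": TCP position; "tcp_rot": TCP orientation; "contact_force": force on the tool from outside, world axes, zero at the start; "wrist_torque": the same for the moment, N m; "opening": opening from 0.0 (shut) to 1.0 (fully open); "finger_force": force on a finger pad.
Only numpy, scipy, OpenCV 4.12 (cv2) and the standard library are available. Lean on these libraries where they do the work, as an engineer would, in place of code of your own. Each camera call takes 0.05 s, during which the arm holds its last target. There are 200 camera calls.

## Working session

There is one attempt and no reset: what is moved stays moved. The work goes in short steps, Python scripts to look and compute and a tool call to move; the robot and the scene stay as the last step left them, time stands still between calls to the robot, and variables do not carry over. Pictures are saved under pics/ and viewed, at most 10 in all, crops included, and the job is handed in when it is done.

Besides the shell and the picture viewer there is one more tool, called after ">>>" as name(argument=value, ...) on one line, values as JSON. move_arm: Moves the arm, as the interface text tells. Its arguments: {"type":"object","properties":{"plan":{"type":"array","items":{"type":"number"}},"newtons":{"type":"number"}},"required":["plan"]}

```bash
mkdir -p pics; ls
cat > h.py <<'E'
import numpy as np,cv2
from scipy.spatial.transform import Rotation as R
from plant import ctrl,cams,order
def cam(n):
    s=ctrl.get_state(); d=cams.read_camera(n)
    if n=='wrist':
        T=np.eye(4);T[:3,:3]=R.from_quat(s['tcp_rot']).as_matrix();T[:3,3]=s['eef_pos']
        T=T@np.array(d['T_tool_cam'])
    else:
        T=np.eye(4);o=np.array(d['orientation']);T[:3,:3]=R.from_quat(o).as_matrix() if o.size==4 else o;T[:3,3]=d['origin']
    d['T']=T; d['f']=192/np.tan(np.radians(d['fov_y'])/2)
    return d
def ray(d,u,v):
    r=d['T'][:3,:3]@np.array([(u-d['cx'])/d['f'],-(v-d['cy'])/d['f'],-1.]);return d['T'][:3,3],r/np.linalg.norm(r)
def onz(d,u,v,z):
    o,r=ray(d,u,v);return o+r*(z-o[2])/r[2]
def proj(d,p):
    q=d['T'][:3,:3].T@(np.array(p)-d['T'][:3,3]);return d['cx']+d['f']*q[0]/-q[2],d['cy']-d['f']*q[1]/-q[2]
def save(d,n): cv2.imwrite('pics/'+n,d['color'][:,:,::-1])
E
python3 - <<'E'
from h import *
for n in ['top','side','wrist']:
    d=cam(n);save(d,n+'0.png');print(n,{k:(np.round(v,3) if k!='orientation' else v) for k,v in d.items() if k not in('color',)})
a=[cv2.imread(f'pics/{n}0.png') for n in ['top','side']]
print(ctrl.get_state())
E
```

```text
pics
top {'fov_y': np.float64(42.235), 'cx': np.float64(255.229), 'cy': np.float64(192.717), 'origin': array([0.408, 0.085, 1.505]), 'orientation': array([-0.03952638,  0.02403846,  0.71580958, -0.69676141]), 'T': array([[-0.026,  0.996, -0.09 ,  0.408],
       [-0.999, -0.028, -0.021,  0.085],
       [-0.023,  0.089,  0.996,  1.505],
       [ 0.   ,  0.   ,  0.   ,  1.   ]]), 'f': np.float64(497.133)}
side {'fov_y': np.float64(43.412), 'cx': np.float64(251.352), 'cy': np.float64(192.915), 'origin': array([ 0.328, -0.906,  1.182]), 'orientation': array([ 0.37758195, -0.04567341, -0.08672776,  0.92077365]), 'T': array([[ 0.981,  0.125, -0.15 ,  0.328],
       [-0.194,  0.7  , -0.687, -0.906],
       [ 0.019,  0.703,  0.711,  1.182],
       [ 0.   ,  0.   ,  0.   ,  1.   ]]), 'f': np.float64(482.324)}
wrist {'fov_y': np.float64(71.364), 'cx': np.float64(255.104), 'cy': np.float64(190.237), 'T_tool_cam': array([[ 0.   ,  0.956,  0.292,  0.075],
       [ 1.   , -0.001,  0.   ,  0.   ],
       [ 0.   ,  0.292, -0.956, -0.144],
       [ 0.   ,  0.   ,  0.   ,  1.   ]]), 'T': array([[ 0.295
[... 181 characters left out ...]
ime': 0.15, 'qpos': array([-1.42196724e+00,  2.86987951e-01,  1.57789299e+00,  5.67789508e-06,
        1.27858075e+00, -1.49997989e-01]), 'dq': array([-0.00143209, -0.00259078, -0.00479632,  0.00126709,  0.00207524,
       -0.0006143 ]), 'joint_efforts': array([ 1.38802584e-04, -4.06605184e+01, -2.93142039e+01, -1.43991056e-04,
        3.94625982e-03, -9.38643808e-06]), 'eef_pos': array([ 0.19867135, -0.64454805,  0.23021943]), 'tcp_rot': array([ 9.88858238e-01,  1.48857356e-01,  3.26401090e-06, -9.34515111e-04]), 'contact_force': array([ 0.22917376, -0.47481201, -0.43748524]), 'wrist_torque': array([-0.00525584,  0.01286759, -0.02021852]), 'finger_force': 0.0, 'opening': 0.9980801209010121}
```

View pics/top0.png

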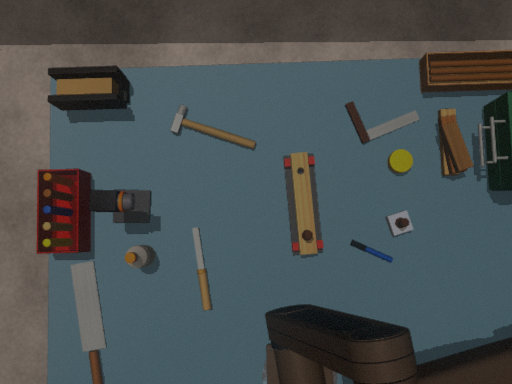

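View pics/side0.png

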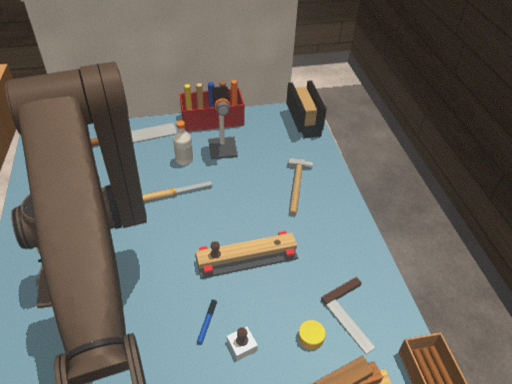

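The top view shows the stand and peg at about (400,223), the rail with its hole at (300,170) and fixed peg at (307,236), and the camera at (125,200) facing right. The side view agrees: peg (242,337), hole (278,242), lens (222,107).

Run:
```python
from h import *
t=cam('top');s=cam('side')
def comps(d,m,box,mn):
    x0,y0,x1,y1=box;mm=np.zeros(m.shape,np.uint8);mm[y0:y1,x0:x1]=m[y0:y1,x0:x1]
    n,l,st,c=cv2.connectedComponentsWithStats(mm)
    return [(c[i].round(1),st[i,4],cv2.minAreaRect(np.argwhere(l==i)[:,::-1].astype(np.float32))) for i in range(1,n) if st[i,4]>=mn]
H=cv2.cvtColor(t['color'],cv2.COLOR_RGB2HSV);h,sa,v=cv2.split(H)
pale=((h>12)&(h<28)&(v>120)&(sa>60)).astype(np.uint8)
for c in comps(t,pale,(270,140,335,265),50):print('rail',c,onz(t,*c[2][0],.045).round(4))
dark=(v<75).astype(np.uint8)
for c in comps(t,dark,(290,155,315,250),8):print('dark',c[:2],onz(t,*c[0],.045).round(4))
wh=((sa<60)&(v>140)).astype(np.uint8)
for c in comps(t,wh,(380,200,420,245),20):print('stand',c,onz(t,*c[2][0],.03).round(4))
for c in comps(t,dark,(385,208,415,238),8):print('knob',c[:2],onz(t,*c[0],.067).round(4))
red=(((h<6)|(h>174))&(sa>150)&(v>80)).astype(np.uint8)
for c in comps(t,red,(270,140,335,265),4):print('red',c[:2],onz(t,*c[0],.035).round(4))
org=((h>4)&(h<18)&(sa>130)&(v>80)).astype(np.uint8)
for c in comps(t,org,(110,180,160,220),4):print('orange',c[:2],onz(t,*c[0],.22).round(4))
base=((v<90)).astype(np.uint8)
for c in comps(t,base,(85,180,160,230),50):print('base',c)
H=cv2.cvtColor(s['color'],cv2.COLOR_RGB2HSV);h,sa,v=cv2.split(H)
org=((h>4)&(h<18)&(sa>130)&(v>80)).astype(np.uint8)
for c in comps(s,org,(205,90,240,125),4):print('sorange',c[:2],onz(s,*c[0],.22).round(4))
for c in comps(s,(v<75).astype(np.uint8),(230,325,252,346),8):print('sknob',c[:2],onz(s,*c[0],.062).round(4))
for c in comps(s,(v<75).astype(np.uint8),(268,235,288,250),5):print('shole',c[:2],onz(s,*c[0],.045).round(4))
a=cv2.resize(t['color'][170:280,85:165],None,fx=5,fy=5,interpolation=2)
b=cv2.resize(s['color'][80:170,165:250],None,fx=4,fy=4,interpolation=2)
im=np.zeros((550,760,3),np.uint8);im[:550,:400]=a;im[:360,400:740]=b
cv2.imwrite('pics/crop1.png',im[:,:,::-1])
```

```text
rail (array([303.1, 200.9]), np.int32(1399), ((303.5194091796875, 202.68765258789062), (101.21845245361328, 16.326663970947266), 84.0938491821289)) [ 0.507  -0.0253  0.045 ]
dark (array([312.5, 184.1]), np.int32(172)) [ 0.5611 -0.0536  0.045 ]
dark (array([292.5, 212.6]), np.int32(364)) [0.4787 0.0079 0.045 ]
dark (array([300.3, 170.4]), np.int32(29)) [ 0.6028 -0.0191  0.045 ]
dark (array([306.7, 235.1]), np.int32(87)) [ 0.4119 -0.0313  0.045 ]
knob (array([389.5, 226.9]), np.int32(43)) [ 0.4291 -0.2674  0.067 ]
knob (array([401.5, 222.4]), np.int32(110)) [ 0.4411 -0.3023  0.067 ]
red (array([310.8, 159.9]), np.int32(39)) [ 0.6348 -0.0522  0.035 ]
red (array([286.9, 162.4]), np.int32(44)) [0.6294 0.0192 0.035 ]
red (array([319.3, 243.9]), np.int32(46)) [ 0.3852 -0.0681  0.035 ]
red (array([295.3, 246.2]), np.int32(44)) [0.3803 0.0024 0.035 ]
orange (array([120. , 200.7]), np.int32(65)) [0.5135 0.4655 0.22  ]
base (array([120.3, 207.1]), np.int32(2444), ((122.0, 204.5), (49.0, 74.0), 90.0))
sorange (array([228.8,  99. ]), np.int32(173)) [0.5425 0.488  0.22  ]
sknob (array([240.8, 338.6]), np.int32(37)) [ 0.4376 -0.3235  0.062 ]
```

View pics/crop1.png

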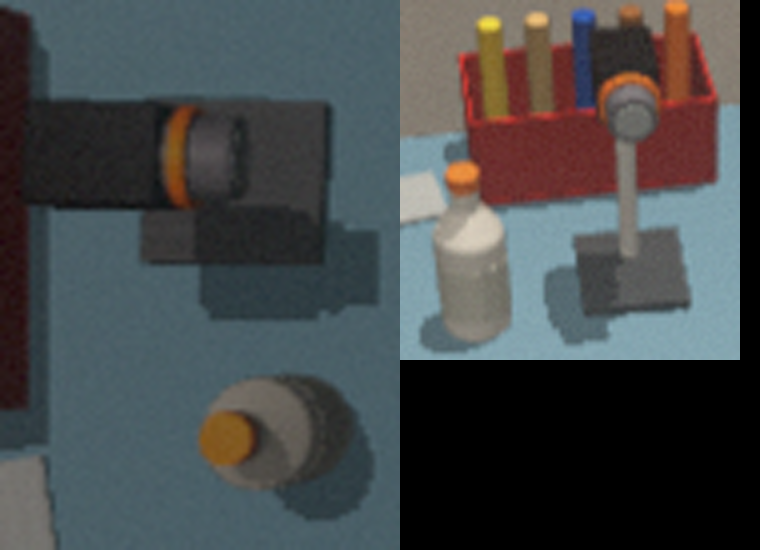

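The crop puts the lens front at about (133.6,200.4) in top and (222.8,109.5) in side; the glue bottle is clear of the view axis. Next I move over the peg.

>>> move_arm(plan=[24,32,0,0,0,-1.34,85,24,32,0,0,0,-1.34,85,24,32,0,0,0,-1.34,85,24,32,0,0,0,-1.34,85,24,32,0,0,0,-1.34,85,24,32,0,0,0,-1.34,85,24,32,0,0,0,-1.34,85,24,32,0,0,0,-1.34,85,24,32,0,0,0,-1.34,85,24,32,0,0,0,-1.34,85,0,0,0,0,0,0,85,0,0,0,0,0,0,85], newtons=30)

```text
time: 1.45
eef_pos: [0.439, -0.3245, 0.2313]
tcp_rot: [0.999, 0.034, -0.0, 0.0]
contact_force: [-0.3, -0.3, -0.1]
opening: 0.996
finger_force: 0.0
```

Run:
```python
from h import *
from scipy.optimize import least_squares
t=cam('top');s=cam('side')
def tri(a,ua,b,ub):
    A=[];B=[]
    for d,u in((a,ua),(b,ub)):
        o,r=ray(d,*u);P=np.eye(3)-np.outer(r,r);A.append(P);B.append(P@o)
    return np.linalg.lstsq(np.vstack(A),np.hstack(B),rcond=None)[0].round(4)
print('lens',tri(t,(133.6,200.4),s,(222.75,109.5)),onz(t,133.6,200.4,.22),onz(s,222.75,109.5,.22))
print('glue cap',onz(t,85+228/5,170+438/5,.17),onz(s,165+62/4,80+170/4,.17))
for c in [(328,103),(323,263),(140,263)]:print('base',onz(t,85+c[0]/5,170+c[1]/5,.01).round(4))
for c in [(572,237),(678,228),(690,305),(585,314)]:print('sbase',onz(s,165+(c[0]-400)/4,80+c[1]/4,.01).round(4))
w=cam('wrist');save(w,'w1.png');print(ctrl.get_state()['eef_pos'])
```

```text
lens [0.5128 0.4297 0.2205] [0.51328524 0.42981944 0.22      ] [0.5123699  0.43047607 0.22      ]
glue cap [0.36375066 0.45190546 0.17      ] [0.36748782 0.44949431 0.17      ]
base [0.5589 0.434  0.01  ]
base [0.4619 0.4378 0.01  ]
base [0.4648 0.549  0.01  ]
sbase [0.4673 0.5406 0.01  ]
sbase [0.5697 0.5367 0.01  ]
sbase [0.5613 0.4235 0.01  ]
sbase [0.4643 0.4278 0.01  ]
[ 0.43815953 -0.32597149  0.23129064]
```

View pics/w1.png

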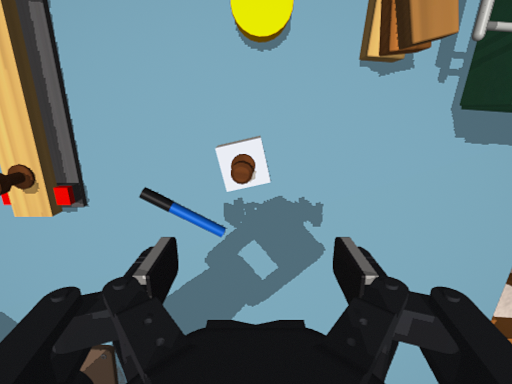

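The wrist view shows the stand at about (243,164) with the peg's knob at (242,165), rail at the left.

Run:
```python
from h import *
w=cam('wrist');H=cv2.cvtColor(w['color'],cv2.COLOR_RGB2HSV);h,s,v=cv2.split(H)
m=((s<40)&(v>150)).astype(np.uint8);m[:120]=0;m[210:]=0;m[:,:200]=0;m[:,290:]=0
r=cv2.minAreaRect(np.argwhere(m)[:,::-1].astype(np.float32));print(r,[onz(w,*c,.03).round(4) for c in cv2.boxPoints(r)],'stand',onz(w,*r[0],.03))
b=(((h<20)|(h>170))&(s>80)&(v<150)).astype(np.uint8);b[:140]=0;b[200:]=0;b[:,:215]=0;b[:,:]*=1;b[:,275:]=0
ys,xs=np.nonzero(b);print(xs.min(),xs.max(),ys.min(),ys.max(),len(xs))
for y in range(ys.min(),ys.max()+1,2):print(y,xs[ys==y].min(),xs[ys==y].max())
S=onz(w,*r[0],.03)
for z in(.03,.08,.0925,.097):print(z,proj(w,[S[0],S[1],z]))
```

```text
((242.2588348388672, 164.16470336914062), (45.9892578125, 46.640052795410156), 77.47119140625) [array([ 0.4624, -0.2722,  0.03  ]), array([ 0.4789, -0.3298,  0.03  ]), array([ 0.4208, -0.3472,  0.03  ]), array([ 0.4027, -0.2869,  0.03  ])] stand [ 0.44195599 -0.30896459  0.03      ]
231 254 154 182 551
154 239 245
156 236 249
158 234 251
160 233 252
162 232 253
164 231 253
166 231 253
168 231 253
170 231 253
172 231 252
174 231 251
176 231 250
178 232 250
180 234 248
182 237 244
0.03 (np.float64(242.25883483886722), np.float64(164.1647033691406))
0.08 (np.float64(240.21382556813157), np.float64(172.9570516182427))
0.0925 (np.float64(239.59749510963013), np.float64(175.6069134576094))
0.097 (np.float64(239.36302581960928), np.float64(176.61499478080134))
```

>>> move_arm(plan=[2,8,-30,0,0,0,85,2,9,-40,0,0,0,85,0,0,-30,0,0,0,85,0,0,0,0,0,0,85,0,0,0,0,0,0,85])

```text
time: 2.15
eef_pos: [0.4424, -0.3089, 0.1316]
tcp_rot: [0.999, 0.032, -0.0, -0.0]
contact_force: [-0.6, -0.7, 1.1]
opening: 0.995
finger_force: 0.0
```

Run:
```python
from h import *
w=cam('wrist');save(w,'w2.png');print(ctrl.get_state()['eef_pos'])
for z in(.03,.0685,.079):print(z,proj(w,[.442,-.309,z]))
```

```text
[ 0.44320477 -0.30958095  0.13302137]
0.03 (np.float64(255.09302703439099), np.float64(190.216569523088))
0.0685 (np.float64(255.04792636044542), np.float64(203.90572694740504))
0.079 (np.float64(255.032880146515), np.float64(208.47262081204585))
```

View pics/w2.png

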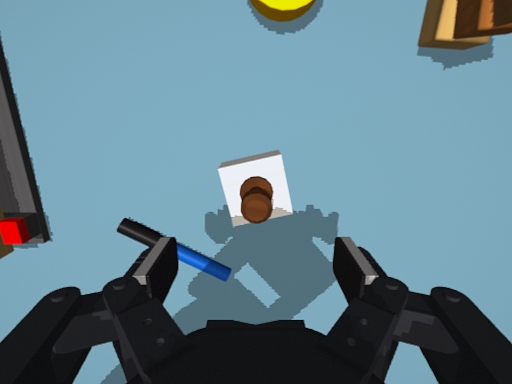

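Knob sits at (257,207), within 2 px of the prediction; tips stay well above the marker, so descend and grip.

>>> move_arm(plan=[0,0,-30,0,0,0,85,0,0,-30,0,0,0,85,0,-1,-25,0,0,0,85,0,0,0,0,0,0,60,0,0,0,0,0,0,30,0,0,0,0,0,0,10,0,0,0,0,0,0,10,0,0,0,0,0,0,10,0,0,0,0,0,0,10,0,0,0,0,0,0,10])

```text
time: 3.2
eef_pos: [0.444, -0.3102, 0.0486]
tcp_rot: [0.999, 0.033, 0.001, 0.001]
contact_force: [-0.5, 1.2, 6.1]
opening: 0.29
finger_force: 29.4
```

>>> move_arm(plan=[0,0,20,0,0,0,10,0,0,40,0,0,0,10,0,0,40,0,0,0,10,16,29,0,0,0,0,10,16,29,0,0,0,0,10,16,29,0,0,0,0,10,16,29,0,0,0,0,10,16,29,0,0,0,0,10,16,29,0,0,0,0,10,0,0,0,0,0,0,10,0,0,0,0,0,0,10])

```text
time: 4.3
eef_pos: [0.5387, -0.1345, 0.1464]
tcp_rot: [0.999, 0.033, -0.0, 0.0]
contact_force: [1.1, 0.1, 0.4]
opening: 0.291
finger_force: 29.8
```

Run:
```python
from h import *
w=cam('wrist');save(w,'w3.png');s=ctrl.get_state();print(s['eef_pos'],s['tcp_rot'],s['finger_force'],s['contact_force'])
T=w['T']
p=s['eef_pos'];z=R.from_quat(s['tcp_rot']).as_matrix()[:,2]
for d in(-.019,.020,.038):print(d,proj(w,p+z*d))
print(proj(w,[.6028,-.0191,.045]))
```

```text
[ 0.53847116 -0.13525319  0.14630911] [ 9.99465595e-01  3.26873714e-02 -1.75416582e-04  1.73459400e-04] 29.750332441180944 [-0.43505919 -0.0150664  -0.82541137]
-0.019 (np.float64(256.0322607071097), np.float64(256.68147824604284))
0.02 (np.float64(255.8692149881033), np.float64(225.7793531360778))
0.038 (np.float64(255.81489575361874), np.float64(215.48420530792336))
(np.float64(129.02196692005705), np.float64(112.03112614804692))
```

View pics/w3.png

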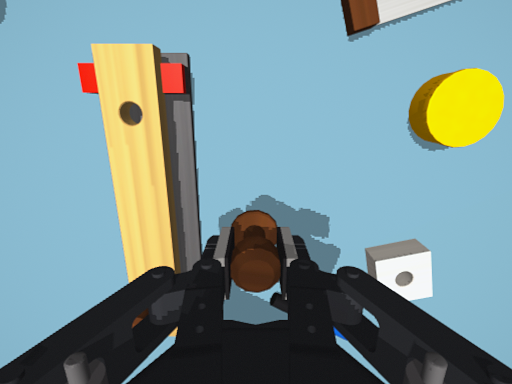

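The peg hangs straight in the fingers with its collar at about (255,228); the hole shows at (131,113), 2 px from prediction. I measure both from close.

```bash
cat > m.py <<'E'
from h import *
w=cam('wrist');s=ctrl.get_state();H=cv2.cvtColor(w['color'],cv2.COLOR_RGB2HSV);h,sa,v=cv2.split(H)
def hole(box):
    x0,y0,x1,y1=box
    m=((v<120)|(sa<60)|(h>32)).astype(np.uint8);k=np.zeros_like(m);k[y0:y1,x0:x1]=m[y0:y1,x0:x1]
    n,l,st,c=cv2.connectedComponentsWithStats(k);i=1+np.argmax(st[1:,4]);cs,_=cv2.findContours((l==i).astype(np.uint8),0,1)
    e=cv2.fitEllipse(cs[0]);print('hole',e,st[i],onz(w,*e[0],.045).round(4));return e
E
python3 - <<'E'
from m import *
hole((112,95,150,130))
b=(((h<20)|(h>170))&(sa>80)&(v<170)).astype(np.uint8)
for y in list(range(208,240,3))+list(range(250,296,5)):
    x=np.nonzero(b[y,215:297])[0]+215;print(y,(x.min(),x.max(),(x.min()+x.max())/2) if len(x) else 0)
# rail edges
p=((h>12)&(h<28)&(v>130)&(sa>60))
for y in(50,70,100,150,200,240):
    x=np.nonzero(p[y,80:200])[0]+80;print(y,onz(w,x.min(),y,.045).round(4),onz(w,x.max()+1,y,.045).round(4))
print([onz(w,93,44,.045),onz(w,153,44,.045)])
E
```

```text
hole ((129.54063415527344, 112.47089385986328), (19.789756774902344, 22.745742797851562), 137.6959686279297) [119 102  22  22 383] [ 0.6024 -0.0204  0.045 ]
208 0
211 (np.int64(247), np.int64(260), np.float64(253.5))
214 (np.int64(241), np.int64(268), np.float64(254.5))
217 (np.int64(237), np.int64(271), np.float64(254.0))
220 (np.int64(235), np.int64(273), np.float64(254.0))
223 (np.int64(233), np.int64(275), np.float64(254.0))
226 (np.int64(232), np.int64(276), np.float64(254.0))
229 (np.int64(234), np.int64(276), np.float64(255.0))
232 (np.int64(234), np.int64(276), np.float64(255.0))
235 (np.int64(234), np.int64(276), np.float64(255.0))
238 (np.int64(234), np.int64(276), np.float64(255.0))
250 (np.int64(232), np.int64(277), np.float64(254.5))
255 (np.int64(232), np.int64(278), np.float64(255.0))
260 (np.int64(231), np.int64(279), np.float64(255.0))
265 (np.int64(230), np.int64(280), np.float64(255.0))
270 (np.int64(230), np.int64(280), np.float64(255.0))
275 (np.int64(230), np.int64(280), np.float64(255.0))
280 (np.int64(234), np.int64(277), np.float64(255.5))
285 (np.int64(237), np.int64(272), np.float64(254.5))
290 (np.int64(246), np.int64(262), np.float64(254.0))
295 0
50 [0.6502 0.0079 0.045 ] [ 0.6535 -0.0424  0.045 ]
70 [0.635  0.0071 0.045 ] [ 0.6384 -0.0434  0.045 ]
100 [0.6111 0.0054 0.045 ] [ 0.6144 -0.0449  0.045 ]
150 [0.5677 0.0026 0.045 ] [ 0.571  -0.0477  0.045 ]
200 [ 5.193e-01 -5.000e-04  4.500e-02] [ 0.5227 -0.0518  0.045 ]
240 [ 0.4764 -0.0038  0.045 ] [ 0.4798 -0.0546  0.045 ]
[array([0.65480029, 0.00576644, 0.045     ]), array([ 0.65804328, -0.04344107,  0.045     ])]
```

>>> move_arm(plan=[16,28,0,0,0,0,10,16,28,0,0,0,0,10,16,29,0,0,0,0,10,16,29,-15,0,0,0,10,0,0,-30,0,0,0,10,0,0,0,0,0,0,10,0,0,0,0,0,0,10])

```text
time: 5.1
eef_pos: [0.6019, -0.0221, 0.1008]
tcp_rot: [0.999, 0.032, -0.001, -0.0]
contact_force: [0.6, 0.0, 0.3]
opening: 0.294
finger_force: 29.7
```

Run:
```python
from h import *
w=cam('wrist');s=ctrl.get_state();print(s['eef_pos'],s['tcp_rot'],s['contact_force'])
print(proj(w,[.6024,-.0204,.045]),proj(w,s['eef_pos']+[0,0,-.018]))
a=cv2.resize(w['color'][150:300,160:350],None,fx=4,fy=4,interpolation=2)
cv2.imwrite('pics/w4.png',a[:,:,::-1])
```

```text
[ 0.60285697 -0.0223288   0.10210031] [9.99499998e-01 3.16174057e-02 2.72403914e-04 1.40453467e-04] [-0.24333415  0.53558387  0.30649484]
(np.float64(252.84666414783652), np.float64(205.75182325589284)) (np.float64(255.2915294352136), np.float64(226.1457016935829))
```

View pics/w4.png

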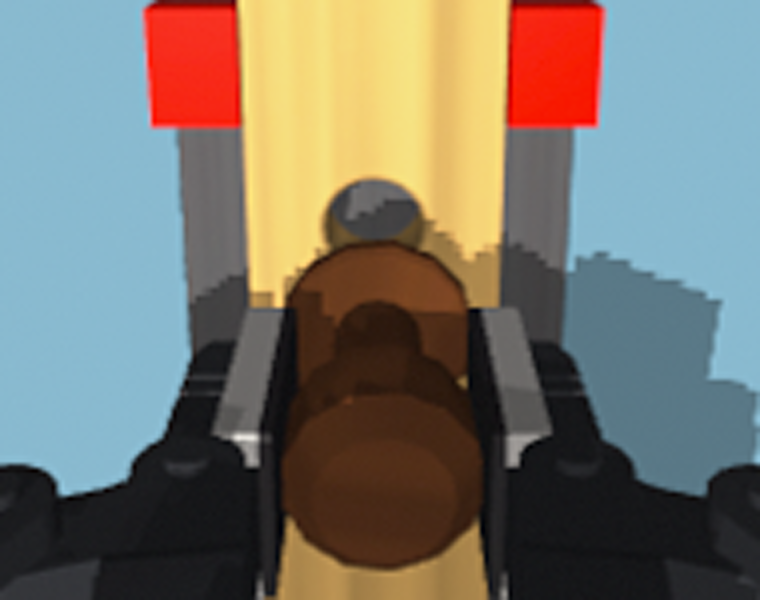

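Crop: hole centred at column 253.5, top edge row 194.5; collar centred at column 254.3, top edge row 210. Convert both to world.

Run:
```python
from h import *
w=cam('wrist');s=ctrl.get_state();p=s['eef_pos'];print(p)
print('collar far edge',onz(w,254.25,210,p[2]-.0136)-[.016,.001,0],'hole far edge',onz(w,253.5,194.5,.045)-[.010,.0007,0])
print('collar side', onz(w,160+287/4,228,p[2]-.0136),onz(w,160+467/4,228,p[2]-.0136))
print('knob bottom near edge',onz(w,254.25+1,150+567/4,p[2]+.026)+[.012,0,0])
```

```text
[ 0.60334442 -0.02241818  0.10281755]
collar far edge [ 0.60057973 -0.02210133  0.08921755] hole far edge [ 0.60250393 -0.02131641  0.045     ]
collar side [ 0.60334206 -0.00748077  0.08921755] [ 0.60518251 -0.0362699   0.08921755]
knob bottom near edge [ 0.59867785 -0.02363281  0.12881755]
```

>>> move_arm(plan=[1.5,0.8,-5,0,0,0,10,0,0,-5,0,0,0,10,0,0,-5,0,0,0,10,0,0,-5,0,0,0,10,0,0,-5,0,0,0,10,0,0,0,0,0,0,10])

```text
time: 5.8
eef_pos: [0.6034, -0.0201, 0.0751]
tcp_rot: [0.999, 0.032, -0.001, -0.0]
contact_force: [-0.3, -0.8, 0.1]
opening: 0.29
finger_force: 29.8
```

>>> move_arm(plan=[0,0,-3,0,0,0,10,0,0,-3,0,0,0,10,0,0,-2,0,0,0,10,0,0,0,0,0,0,10])

```text
time: 6.2
eef_pos: [0.604, -0.0202, 0.0679]
tcp_rot: [0.999, 0.032, -0.0, -0.0]
contact_force: [-0.4, -0.9, -0.2]
opening: 0.289
finger_force: 29.8
```

>>> move_arm(plan=[0,0,-2,0,0,0,10,0,0,-1,0,0,0,10,0,0,0,0,0,0,10])

```text
time: 6.5
eef_pos: [0.6041, -0.0202, 0.0652]
tcp_rot: [0.999, 0.032, -0.0, -0.0]
contact_force: [0.3, -0.4, -0.7]
opening: 0.29
finger_force: 29.7
```

>>> move_arm(plan=[0,0,-1,0,0,0,10,0,0,-1,0,0,0,10,0,0,0,0,0,0,10])

```text
time: 6.8
eef_pos: [0.6045, -0.0203, 0.0637]
tcp_rot: [0.999, 0.032, 0.0, 0.0]
contact_force: [-0.3, 1.4, 1.8]
opening: 0.291
finger_force: 29.9
```

Contact is beginning at the expected height; one more small push, then release.

>>> move_arm(plan=[0,0,-1,0,0,0,10,0,0,0,0,0,0,10])

```text
time: 7.0
eef_pos: [0.6048, -0.0202, 0.0636]
tcp_rot: [0.999, 0.032, 0.0, 0.0]
contact_force: [-1.8, 0.6, 6.1]
opening: 0.287
finger_force: 30.2
```

>>> move_arm(plan=[0,0,0,0,0,0,40,0,0,0,0,0,0,70,0,0,0,0,0,0,85,0,0,0,0,0,0,85,0,0,0,0,0,0,85,0,0,30,0,0,0,85,0,0,40,0,0,0,85,-10,0,20,0,0,0,85,-15,0,0,0,0,0,85,0,0,0,0,0,0,85,0,0,0,0,0,0,85])

```text
time: 8.1
eef_pos: [0.579, -0.0202, 0.1519]
tcp_rot: [0.999, 0.032, -0.0, -0.0]
contact_force: [-0.1, -0.1, -0.2]
opening: 0.992
finger_force: 0.0
```

Run:
```python
from h import *
w=cam('wrist');s=ctrl.get_state();save(w,'w5.png');print(s['eef_pos'],s['tcp_rot'],s['contact_force'])
for z in(.045,.05,.084,.094):print(z,proj(w,[.6025,-.0205,z]))
```

```text
[ 0.57911077 -0.02023496  0.15159596] [ 9.99475088e-01  3.23936940e-02 -4.24023168e-04 -1.32651949e-04] [-0.348053    0.30149293 -0.55376417]
0.045 (np.float64(256.89091189293237), np.float64(164.71102926837622))
0.05 (np.float64(256.92112900694724), np.float64(165.7869727899397))
0.084 (np.float64(257.1618297346536), np.float64(174.35762545000358))
0.094 (np.float64(257.24694560635436), np.float64(177.38835401969834))
```

View pics/w5.png

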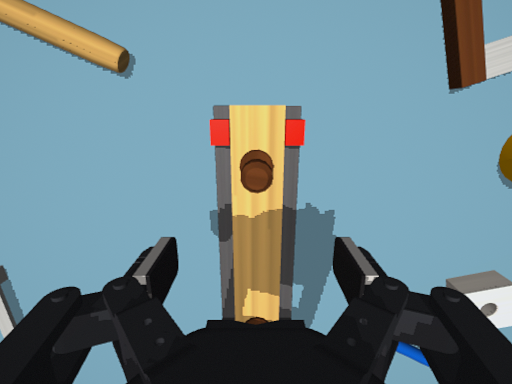

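The peg is home: collar at (257,165) and knob at (257,176) match the seated prediction. Now go to the rail's middle and grasp it.

>>> move_arm(plan=[-24,-2,0,0,0,0,85,-24,-2,0,0,0,0,85,-23,-2.5,0,0,0,0,85,0,0,-40,0,0,0,85,0,0,-40,0,0,0,85,0,0,-30,0,0,0,85,0,0,-20,0,0,0,85,0,0,0,0,0,0,85,0,0,0,0,0,0,85])

```text
time: 9.05
eef_pos: [0.5084, -0.0268, 0.022]
tcp_rot: [0.999, 0.032, -0.001, -0.0]
contact_force: [1.1, -0.7, 0.2]
opening: 0.996
finger_force: 0.0
```

>>> move_arm(plan=[0,0,-5,0,0,0,70,0,0,0,0,0,0,55,0,0,0,0,0,0,40,0,0,0,0,0,0,30,0,0,0,0,0,0,30,0,0,0,0,0,0,30,0,0,0,0,0,0,30], newtons=80)

```text
time: 9.75
eef_pos: [0.5093, -0.027, 0.0186]
tcp_rot: [0.999, 0.033, 0.001, 0.0]
contact_force: [-0.1, -0.0, 6.0]
opening: 0.573
finger_force: 83.6
```

>>> move_arm(plan=[0,0,5,0,0,0,30,0,0,10,0,0,0,30,0,0,20,0,0,0,30,0,0,25,0,0,0,30,0,0,25,0,0,0,30,0,0,25,0,0,0,30,0,0,25,0,0,0,30,0,0,25,0,0,0,30,0,0,20,0,0,0,30,0,0,7,0,0,0,30,0,0,0,0,0,0,30])

```text
time: 10.85
eef_pos: [0.5084, -0.0268, 0.2052]
tcp_rot: [0.999, 0.032, 0.001, 0.0]
contact_force: [0.2, 0.1, -2.2]
opening: 0.57
finger_force: 82.8
```

>>> move_arm(plan=[0,15,0,-2.5,0,-0.6,30,0,15,0,-2.5,0,-0.6,30,0,15,0,-2.5,0,-0.6,30,0,15,0,-2.5,0,-0.6,30,0,15,0,-2.5,0,-0.6,30,0,15,0,-2.5,0,-0.6,30,0,15,0,-2.5,0,-0.6,30,0,15,0,-2.5,0,-0.6,30,0,15,0,-2.5,0,-0.6,30,0,15,0,-2.5,0,-0.6,30,0,0,0,0,0,0,30,0,0,0,0,0,0,30])

```text
time: 12.05
eef_pos: [0.5074, 0.1233, 0.2025]
tcp_rot: [0.976, -0.019, -0.008, 0.216]
contact_force: [0.0, 0.1, -2.4]
opening: 0.567
finger_force: 83.1
```

Run:
```python
from h import *
s=ctrl.get_state();print(s['eef_pos'],s['qpos'],s['dq'].round(3));print(R.from_quat(s['tcp_rot']).as_matrix().round(3))
```

```text
[0.50735185 0.12328328 0.20253769] [ 0.23810541  0.08823903  1.90421452 -0.43161203  1.30983262  1.99535884] [-0.022 -0.018 -0.004 -0.005  0.004 -0.002]
[[ 0.999 -0.034 -0.025]
 [-0.041 -0.906 -0.422]
 [-0.008  0.423 -0.906]]
```

>>> move_arm(plan=[0,15,1,0,0,0,30,0,15,1,0,0,0,30,0,15,1,0,0,0,30,0,15,0,0,0,0,30,-1,12,0,0,0,0,30,-1,8,0,0,0,0,30,0,0,0,0,0,0,30,0,0,0,0,0,0,30,0,0,0,0,0,0,30])

```text
time: 12.95
eef_pos: [0.5062, 0.2028, 0.2072]
tcp_rot: [0.976, -0.02, -0.007, 0.216]
contact_force: [1.1, -0.8, -2.7]
opening: 0.569
finger_force: 83.3
```

Run:
```python
from h import *
t=cam('top');s=cam('side');save(s,'s6.png');save(t,'t6.png')
im=np.vstack([t['color'][100:300,60:380],s['color'][80:280,130:450]])
cv2.imwrite('pics/f6.png',cv2.resize(im,None,fx=1.5,fy=1.5)[:,:,::-1])
q=ctrl.get_state();p=q['eef_pos'];M=R.from_quat(q['tcp_rot']).as_matrix();print(p,M.round(3),q['dq'].round(3))
c=p-M[:,2]*.0165;print('rail',c, 'to view',np.array([.505,.210,.22])-c)
for n,k in((-95,.049),(95,.049),(0,.01)):
    x=c-M[:,2]*k+M[:,0]*n/1000;print(n,'top',np.round(proj(t,x),1),'side',np.round(proj(s,x),1))
```

```text
[0.50622509 0.202763   0.20730956] [[ 0.999 -0.037 -0.023]
 [-0.043 -0.906 -0.422]
 [-0.005  0.423 -0.906]] [ 0.001 -0.002 -0.001  0.    -0.     0.001]
rail [0.50660122 0.20972579 0.22226376] to view [-0.00160122  0.00027421 -0.00226376]
-95 top [206.8 237.1] side [199.6 137.8]
95 top [208.8 161.5] side [262. 133.]
0 top [215.8 200.3] side [231.8 147.8]
```

View pics/f6.png

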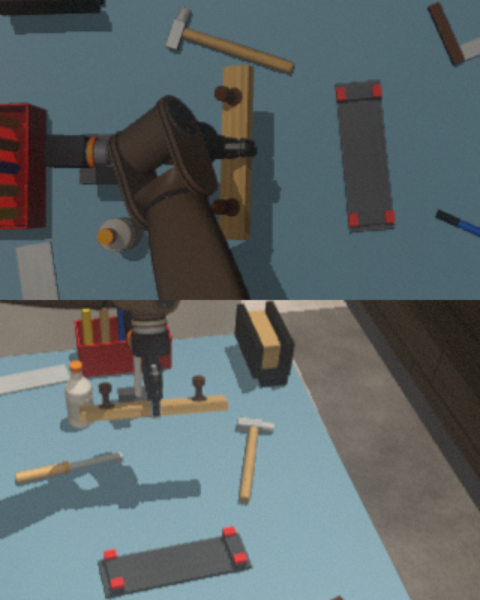

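Both pegs are in place and their knobs match the predicted pixels; the rail is level in front of the lens, still, within a few mm of the view target. Hand in.

```bash
python3 -c "
from plant import order;print(order.sign_off())"
```

```text
the job is handed in; nothing more can be done
None
```

I set the loose peg home in the rail and let go of it. The rail is held still in front of the lens, about 3 mm from the target by my own measurements, and the job is handed in; no verdict came back.

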